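# Hang the headset back on the bench rail

### The job

Somebody left the orange cordless headset standing on the tray of inspected glass. Hang it over the green sleeve of the rail, band fully on the sleeve, square across it, and one ear cup on each side of the bar, lowering it on gently instead of dropping it, and let go. Leave the blue pair hanging on the rail and the black glass panels in the tray where they are.

Things in the scene. Friction and masses are not known exactly. Their poses are not given: they have to be found in the camera images.
- headset: Orange rigid cordless headset, about 0.26 kg, standing upright on its two ear cups on the tray floor. Origin: midway between the cups, at the level of their undersides; z up to the crown, x from cup to cup, y along the band's width (a half turn about z changes nothing). 148 mm in x, 56 in y, 168 high. Cups 70 mm tall, from |x| = 40 to 72 mm: an 80 mm gap between them.
- headset_crown (a point): Middle of the underside of the headset's black band at the crown, 136 mm above the headset's origin; it rests on top of the sleeve when hung. Axes as the headset's. The band is a half-round arch 32 mm wide in y, 6 mm thick, inner radius 58 mm.
- headset_grip (a point): Grip point in the orange battery housing on the headset's crown, 161 mm above the headset's origin: 7 mm below the housing's top, 25 mm above the band's underside. Axes as the headset's. The housing is 44 mm in x, 34 mm in y (grip across these 34 mm), from z = 142 to 168 mm.
- sleeve: Green sleeve fixed round the rail's bar, where the headset belongs: 110 mm long, 28 mm diameter. Origin: its centre, on the bar's axis, 141 mm above the table; y along the bar, x level across it. Its top is 155 mm above the table. It is on one half of the rail, the blue pair on the other; which half varies.
- rail: Fixed steel rail: level bar of 20 mm diameter and 360 mm length along y, its axis 141 mm above the table, on two dark posts at y = -180 and +180 mm (black ball of 26 mm at each corner; feet 120 mm in x, 34 mm in y, 8 mm high). Origin: on the table under the bar's middle.
- hung_pair: Blue ear defenders, loose, already hanging over the bare bar, about 180 mm along the bar from the sleeve's centre. Same frame, cups and band as the headset but no housing; top of the band 142 mm above its origin, that is about 157 mm above the table. To be left alone.
- tray: Fixed aluminium tray with a cream dotted floor, 260 mm in x, 340 mm in y, rim 22 mm high and 5 mm thick, floor 5 mm above the table. Origin: centre of its underside.
- panel1: Black glass panel, loose, 60 x 60 x 4 mm, lying on the tray floor on its -y half, beside the headset. Origin: centre of its underside. To be left alone.
- panel2: Black glass panel, loose, 60 x 60 x 4 mm, lying on the tray floor on its -y half, beside the headset. Origin: centre of its underside. To be left alone.
- panel3: Black glass panel, loose, 60 x 60 x 4 mm, lying on the tray floor on its -y half, beside the headset. Origin: centre of its underside. To be left alone.

How it is judged:
On the way:
1. the headset is lifted clear of the tray in the fingers (height (world z) of headset above 0.08 m and contact force between headset and the fingers above 1 N), for 0.2 s.
At the end, for the whole second after the job is handed in: Headset hangs released and at rest on the sleeve: crown underside within 40 mm of its centre along the bar, 22 mm across, 6 to 22 mm above the bar axis; tilt under 0.32 rad, band within 0.35 rad of square to the bar. Blue pair moved under 30 mm, panels under 20 mm (y of headset_crown in the frame of sleeve between -0.04 and 0.04 m and x of headset_crown in the frame of sleeve between -0.022 and 0.022 m and z of headset_crown in the frame of sleeve between 0.006 and 0.022 m and angle between headset's own z axis and vertical below 0.32 rad and angle between the y axis of headset and the y axis of sleeve, either way round below 0.35 rad and contact force between headset and sleeve above 0.8 N and contact force between headset and the fingers below 0.1 N and linear speed of headset below 0.05 m/s and angular speed of headset below 0.5 rad/s and distance of hung_pair from where it was at the start of the episode below 0.03 m and distance of each of panel1, panel2, panel3 from where it was at the start of the episode below 0.02 m); the robot touches nothing.
It fails at once if the headset is dropped: moving faster than 0.6 m/s (a fall of about 18 mm) with no finger on it (linear speed of headset above 0.6 m/s and contact force between headset and the fingers below 0.05 N).
It fails at once if the blue pair is moved 30 mm or more (distance of hung_pair from where it was at the start of the episode above 0.03 m).
It fails at once if a glass panel is moved 20 mm or more (distance of any of panel1, panel2, panel3 from where it was at the start of the episode above 0.02 m).
It also fails if it takes over 42 s, if anything falls off the work surface, if the arm or the gripper's body presses on something with over 40 N, if the wrist force passes 120 N, or if a joint passes its speed limit or range.

### The arm

A 6-joint arm with a two-finger parallel gripper is mounted at the origin on the work surface. World frame = base frame: x ahead of the robot, y to its left, z up, the work surface at z = 0. Lengths are in m, angles in rad, forces in N, time in s.
With the tool pointing down it reaches from about 0.4 to 0.825 m from the base axis. Payload 7 kg.
Tool frame: the origin (TCP) lies at the very end of the fingers, on their centre line; the grasp point (between the pads) lies 19 mm behind it (robot.grip_point_offset is the distance from the TCP to the grasp point, in m); z points along the fingers, y is the line along which they close (so a half turn about z gives the same grasp; the last joint's range is limited). The gripper opens to 85 mm and grips with 20 to 120 N. Pads are 22 mm wide; open, the fingers measure 114 mm over their backs; the gripper's body (76 mm by 85 mm) begins 54 mm behind the grasp point. The pads swing forward as they close: fully open they stand 13 mm farther back than shut.
Start: joints at [-0.863, 0.359, 0.012, 0, -1.224, -0.288], TCP at [0.275, -0.616, 0.231] pointing down, gripper open.
Joint ranges: [-3.07, 3.07], [-1.43, 2.12], [-1.02, 1.25], [-3.03, 1.67], [-3.05, -0], [-3.03, 3.03]. Speed limits (rad/s): [2.39, 2.39, 3.01, 3.14, 3.14, 3.14].

### API

Orientations are given as a 3x3 rotation matrix whose columns are the frame's x, y, z axes.
In Python, from bench import robot, camrig, finish_job gives the robot as it stands (robot), with the cameras (camrig) and the job as plain functions.
- The arm moves only by the tool hand_motion, called as name(argument=value, ...) on one line, values as JSON. Schema: {"type":"object","properties":{"motion":{"type":"array","items":{"type":"array","items":{"type":"array","items":{"type":"number"},"minItems":6,"maxItems":6},"minItems":1,"maxItems":8},"minItems":1,"maxItems":1},"jaw":{"type":"number"},"force":{"type":"number"},"only":{"type":"string"},"quiet":{"type":"boolean"},"lines":{"type":"string"}},"required":["motion"],"additionalProperties":false}. motion is a list that holds a single list of rows (three levels of brackets), with 1 to 8 rows, each of 6 numbers: dx, dy, dz in shares of the most that a row can go, 1 being 62.5 mm, then a rotation vector rx, ry, rz in parts of the range, where 1.0 means 4 rad; each row shifts and turns the commanded pose from where the row before left it, along the tool's axes as they then stand; what a row does not reach is not made up. A row lasts 1/8 s, in which the tool goes at most 0.0625 m and 0.188 rad, less where a joint would pass 70% of its speed; a pose out of reach is approached as far as the arm can. jaw is the finger opening in m, set as the call begins (left out keeps the last). The fingers move at their own pace and stop on an object; force is the grip in N (left out, the last holds). Time passes only in rows, so rows that do not move let the fingers close. The tool returns the time, the measured TCP pose, the force, the opening and the grip force at its end. only (a regular expression) keeps the lines of the reply that match it, lines (a string "A,B") keeps lines A to B, and quiet returns only ok. A shift or turn number past 1, either way, is cut back to 1. Input that does not fit is refused with a message, and nothing moves.
- robot.state(): the state, without advancing time (a new reading comes with each control period).
- camrig.grab_frame(name): name is "scene" or "top" or "wrist"; returns a dict with "pixels" (384x512x3 uint8, red, green, blue), "K" (3x3 intrinsics, pixels), "D" ([k1, k2, p1, p2, k3] as OpenCV has them; the pictures are not rectified), "origin" and "attitude" of the camera in the world. Camera axes: x right, y down, z forward; pixel columns grow to the right and rows downward; lengths in m; the calibration is good to about 2 mm. A picture is of the moment at which its call begins. There is no depth.
- finish_job(): hands the job in; it is judged then, once.
The state is a dict: "time": time; "q": joint angles; "joint_velocities": joint speeds; "joint_efforts": joint torques, N m; "eef_pos": TCP position; "tool_rot": TCP orientation; "contact_force": force on the tool from outside, world axes, zero at the start; "wrist_torque": the same for the moment, N m; "gripper_width": finger opening in m; "grip_force": force on a finger pad.
Only numpy, scipy, OpenCV 4.12 (cv2) and the standard library are available. Lean on these libraries where they do the work, as an engineer would, in place of code of your own. Each camera call takes 0.05 s, during which the arm holds its last target. There are 200 camera calls.

## Working session

There is one attempt and no reset: what is moved stays moved. The work goes in short steps, Python scripts to look and compute and a tool call to move; the robot and the scene stay as the last step left them, time stands still between calls to the robot, and variables do not carry over. Pictures are saved under pics/ and viewed, at most 10 in all, crops included, and the job is handed in when it is done.

```bash
mkdir -p pics; ls; cat > h.py <<'E'
import numpy as np,cv2
from bench import robot, camrig, finish_job
def snap(n,f):
    d=camrig.grab_frame(n); cv2.imwrite(f'pics/{f}.png',cv2.cvtColor(np.array(d['pixels']),cv2.COLOR_RGB2BGR))
    np.savez(f'pics/{f}.npz',K=d['K'],D=d['D'],o=d['origin'],R=d['attitude'])
def ray(f,p):
    c=np.load(f'pics/{f}.npz'); u=cv2.undistortPoints(np.array([[p]],float),c['K'],c['D'])[0,0]
    v=c['R']@np.r_[u,1]; return c['o'],v/np.linalg.norm(v)
def atz(f,p,z):
    o,v=ray(f,p); return o+v*(z-o[2])/v[2]
def tri(obs):
    A=0;b=0;L=[ray(*x) for x in obs]
    for o,v in L:
        P=np.eye(3)-np.outer(v,v);A=A+P;b=b+P@o
    x=np.linalg.solve(A,b); return x,[np.linalg.norm((np.eye(3)-np.outer(v,v))@(x-o)) for o,v in L]
def proj(f,X):
    c=np.load(f'pics/{f}.npz');R=c['R'].T
    return cv2.projectPoints(np.atleast_2d(X).astype(float),cv2.Rodrigues(R)[0],-R@c['o'],c['K'],c['D'])[0][:,0]
E
python3 - <<'E'
from h import *
snap('scene','s0');snap('top','t0')
a=cv2.imread('pics/s0.png');b=cv2.imread('pics/t0.png')
for n in('s0','t0'):
    c=np.load(f'pics/{n}.npz');print(c['o'],c['R'][:,2])
    cv2.imwrite(f'pics/{n}b.png',cv2.resize(cv2.imread(f'pics/{n}.png'),(768,576),interpolation=cv2.INTER_CUBIC))
print(robot.state())
E
```

```text
bench.py
pics
[ 0.95559993 -0.36172198  0.98503345] [-0.44113151  0.29632393 -0.84710986]
[ 0.33190111 -0.06255781  0.94985794] [ 2.36368609e-01 -8.79980539e-04 -9.71663062e-01]
{'time': 0.1, 'q': array([-8.62892674e-01,  3.59343013e-01,  1.11428766e-02, -2.95697872e-04,
       -1.22411227e+00, -2.88106763e-01]), 'joint_velocities': array([-6.00810224e-05, -2.26839181e-03,  1.52780019e-03,  2.96360794e-03,
       -5.00729236e-04,  1.06608152e-03]), 'joint_efforts': array([-2.30098936e-03, -5.84763300e+01,  2.94109726e+01,  6.95459470e+00,
       -3.20510662e-03,  2.85234040e-05]), 'eef_pos': array([ 0.27490867, -0.6160034 ,  0.23043844]), 'tool_rot': array([[-9.13212710e-01, -4.07482450e-01, -7.74524620e-04],
       [-4.07483153e-01,  9.13211752e-01,  1.33262921e-03],
       [ 1.64281971e-04,  1.53257966e-03, -9.99998812e-01]]), 'contact_force': array([0.45659612, 0.61528731, 0.38395493]), 'wrist_torque': array([ 0.04241574, -0.06126662, -0.03265659]), 'grip_force': 0.0, 'gripper_width': 0.0853250587484243}
```

View pics/s0b.png

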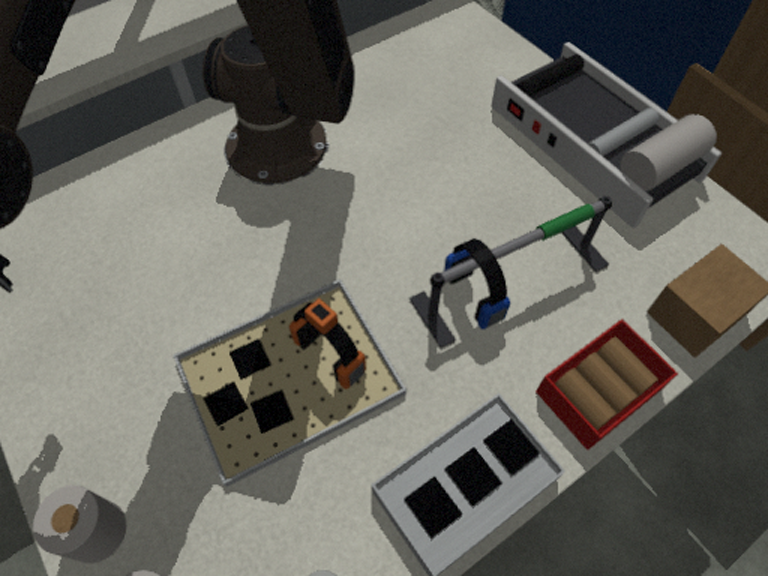

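View pics/t0b.png

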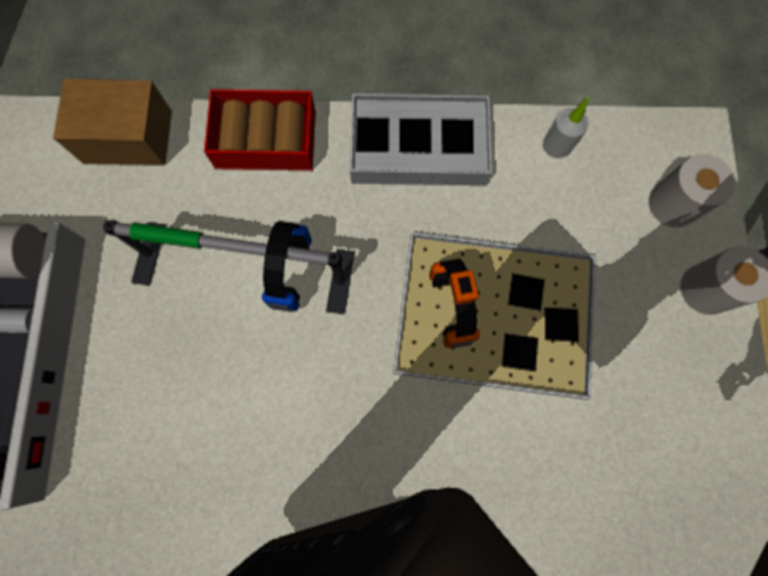

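The scene view shows the headset at about (320,315) and the sleeve from (540,235) to (592,208), with the blue pair between them. In the top view the housing is at (464,286) and the sleeve runs from (132,231) to (200,240) (all in 1.5x pixels). I'll enlarge these for corner reading.

```bash
python3 - <<'E'
from h import *
def crop(f,x,y,w,h,s=8):
    c=cv2.resize(cv2.imread(f'pics/{f}.png')[y:y+h,x:x+w],None,fx=s,fy=s,interpolation=cv2.INTER_CUBIC)
    for i in range(0,w,5): cv2.line(c,(i*s,0),(i*s,6 if i%10 else 14),(255,255,255),1); (i%10==0) and cv2.putText(c,str(x+i),(i*s+2,22),0,.35,(255,0,255),1)
    for i in range(0,h,5): cv2.line(c,(0,i*s),(6 if i%10 else 14,i*s),(255,255,255),1); (i%10==0) and cv2.putText(c,str(y+i),(2,i*s+14),0,.35,(255,0,255),1)
    return c
a=np.hstack([crop('s0',190,190,60,72),crop('t0',275,168,40,72)])
cv2.imwrite('pics/ch.png',a)
a=np.vstack([crop('s0',350,125,70,36,9),crop('t0',70,140,70,30,9)])
cv2.imwrite('pics/cs.png',a);print(a.shape)
E
```

```text
(594, 630, 3)
```

View pics/ch.png

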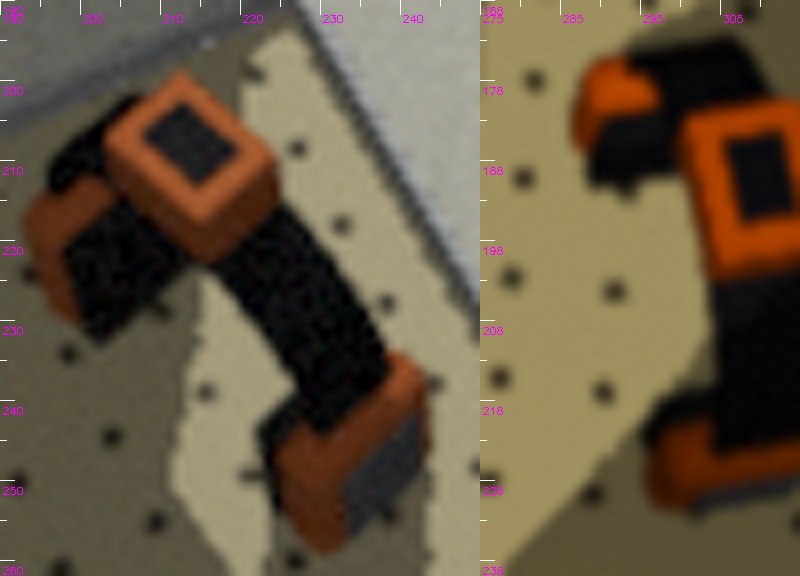

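View pics/cs.png

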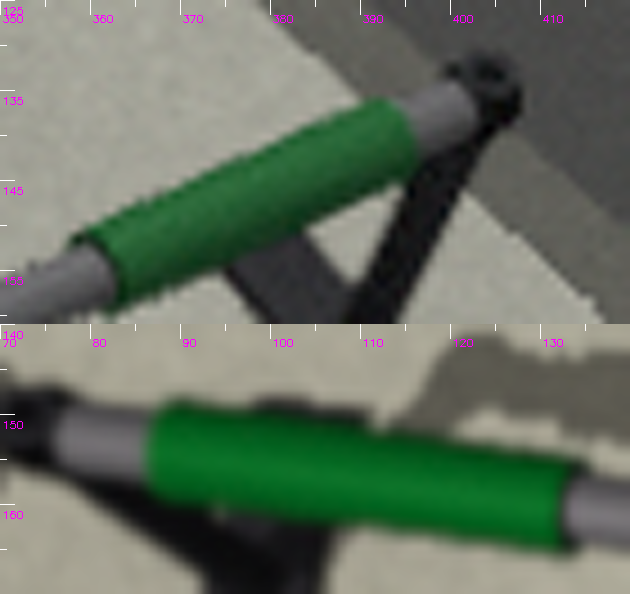

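The housing top in the scene view has corners (211,199), (224,209.5), (214.7,218), (203,207). The sleeve ends sit on the axis at (360.2,154.8) and (394.2,139.5) in the scene view, and (133,160.3) and (86.6,153.6) in the top view.

```bash
python3 - <<'E'
from h import *
im=cv2.imread('pics/t0.png').astype(int)
m=((im[...,2]>130)&(im[...,0]<60)&(im[...,1]<110)).astype(np.uint8); m[:, :297]=0; m[:,325:]=0;m[:175]=0;m[210:]=0
pts=np.argwhere(m)[:,::-1].astype(np.float32); r=cv2.minAreaRect(pts);bt=cv2.boxPoints(r); print(len(pts),r,bt.round(1))
S=[(211,199.3),(224.2,209.5),(214.7,218),(203,207)]
T=[bt[i] for i in range(4)]
print('ctr',tri([('s0',np.mean(S,0)),('t0',r[0])]))
for s in S:
    best=min(T,key=lambda t:tri([('s0',s),('t0',t)])[1][0]); print(s,best,tri([('s0',s),('t0',best)]))
print('s at .173');P=[atz('s0',s,.173)[:2] for s in S];print(np.round(P,4),np.mean(P,0))
print('t at .173');P=[atz('t0',s,.173)[:2] for s in T];print(np.round(P,4),np.mean(P,0))
a=tri([('s0',(360.2,154.8)),('t0',(133,160.3))]);b=tri([('s0',(394.2,139.5)),('t0',(86.6,153.6))])
print(a,b,(a[0]+b[0])/2,np.linalg.norm(a[0]-b[0]))
d=b[0]-a[0];print('bar yaw',np.arctan2(-d[0],d[1]))
E
```

```text
159 ((309.44097900390625, 190.244384765625), (18.51343536376953, 14.091197967529297), 77.00537872314453) [[300.5 182.8]
 [314.2 179.6]
 [318.4 197.7]
 [304.7 200.8]]
ctr (array([ 0.52879323, -0.18774596,  0.16929276]), [np.float64(4.9035165083423576e-05), np.float64(4.903516508336878e-05)])
(211, 199.3) [304.65726 200.84833] (array([ 0.5038663 , -0.1775851 ,  0.16785524]), [np.float64(0.0009415897296580203), np.float64(0.0009415897296580828)])
(224.2, 209.5) [300.49435 182.80899] (array([ 0.54605472, -0.16774572,  0.16877386]), [np.float64(5.355882616256293e-05), np.float64(5.355882616248926e-05)])
(214.7, 218) [314.2247  179.64044] (array([ 0.55346613, -0.19884409,  0.17113559]), [np.float64(6.3745639030355e-05), np.float64(6.37456390302752e-05)])
(203, 207) [318.3876  197.67978] (array([ 0.51179617, -0.20664507,  0.17086549]), [np.float64(0.0007891328750463106), np.float64(0.0007891328750463612)])
s at .173
[[ 0.5063 -0.1796]
 [ 0.5482 -0.1687]
 [ 0.5544 -0.1992]
 [ 0.5133 -0.2064]] [ 0.53055842 -0.18844949]
t at .173
[[ 0.5449 -0.1672]
 [ 0.5529 -0.1986]
 [ 0.511  -0.207 ]
 [ 0.5031 -0.176 ]] [ 0.52797107 -0.18718656]
(array([0.60232356, 0.22888246, 0.14025311]), [np.float64(0.00021957320725413587), np.float64(0.00021957320725409025)]) (array([0.61780613, 0.34283212, 0.13942668]), [np.float64(0.00048371532998075167), np.float64(0.00048371532998067626)]) [0.61006485 0.28585729 0.13983989] 0.11499964202560463
bar yaw -0.13504500626845412
```

Heights check out: housing top about 0.170 m against 0.173 expected, sleeve axis 0.140 m against 0.141. Next I'll check the rail ends and the cylinder near the path.

Careful with the scale: shifts go in shares of 62.5 mm and turns go in shares of 4 rad. That gives: -0.05 m is -0.8.

```bash
python3 - <<'E'
from h import *
n=tri([('s0',(291.3,186)),('t0',(223.5,172.3))]);f=tri([('s0',(403.5,133)),('t0',(72.7,151.3))])
print(n,f); d=f[0]-n[0]; print(np.linalg.norm(d),np.arctan2(-d[0],d[1]))
print('cyl',tri([('s0',(43,345)),('t0',(497,182))]),tri([('s0',(43,345)),('t0',(471,119))]))
for z in(.1,.2):print(atz('t0',(497,182),z))
E
```

```text
(array([0.57539544, 0.01210484, 0.14597906]), [np.float64(0.0014138328874605188), np.float64(0.0014138328874605324)]) (array([0.6200945 , 0.37267411, 0.14856635]), [np.float64(0.0011526129230934293), np.float64(0.0011526129230934982)])
0.3633385457939357 -0.12333877289273025
cyl (array([ 0.57222172, -0.65599464,  0.1128545 ]), [np.float64(0.0004741174631426064), np.float64(0.00047411746314274657)]) (array([ 0.66019963, -0.56157657,  0.26575523]), [np.float64(0.0425206795213447), np.float64(0.042520679521344744)])
[ 0.57577772 -0.66564437  0.1       ]
[ 0.54708156 -0.59468115  0.2       ]
```

hand_motion(motion=[[[0,0,-0.8,0,0,0],[0,0,-0.8,0,0,0]]])

```text
time: 0.35
eef_pos: [0.2748, -0.616, 0.3315]
tool_rot: [[-0.913, -0.408, -0.002], [-0.408, 0.913, 0.002], [0.001, 0.002, -1.0]]
contact_force: [1.0, 0.0, 0.8]
gripper_width: 0.0856
grip_force: 0.0
```

To row units: -0.05 m is -0.8, 0.035 m is 0.56.

hand_motion(motion=[[[-0.8,0.56,0,0,0,0],[-0.8,0.56,0,0,0,0],[-0.8,0.56,0,0,0,0],[-0.8,0.56,0,0,0,0],[-0.8,0.56,0,0,0,0],[-0.8,0.56,0,0,0,0],[-0.8,0.56,0,0,0,0],[-0.8,0.56,0,0,0,0]]])

```text
time: 1.35
eef_pos: [0.5268, -0.1957, 0.3312]
tool_rot: [[-0.913, -0.408, -0.0], [-0.408, 0.913, 0.0], [0.0, 0.0, -1.0]]
contact_force: [1.1, -0.8, -0.0]
gripper_width: 0.0856
grip_force: 0.0
```

hand_motion(motion=[[[0,0,0,0,0,0.0263],[0,0,0,0,0,0.0263],[0,0,0,0,0,0]]])

```text
time: 1.72
eef_pos: [0.5262, -0.1973, 0.3309]
tool_rot: [[-0.978, -0.209, -0.001], [-0.209, 0.978, 0.0], [0.001, 0.0, -1.0]]
contact_force: [-0.2, 0.2, -0.4]
gripper_width: 0.0854
grip_force: 0.0
```

```bash
cat >> h.py <<'E'
def to(x,y,z,yaw):
    s=robot.state();R=s['tool_rot'];p=s['eef_pos']
    print('tool delta',(R.T@(np.array([x,y,z])-p)).round(4),'rz',round(np.arctan2(R[1,1],R[0,1])-yaw,4),'pos',p.round(4),'z',R[:,2].round(4))
E
python3 - <<'E'
from h import *
to(.529,-.188,.25,1.781)
snap('wrist','w0')
print(proj('w0',[.529,-.188,.173]))
E
```

```text
tool delta [-0.0048  0.0085  0.0809] rz 0.0007 pos [ 0.5262 -0.1973  0.3309] z [-7.e-04  2.e-04 -1.e+00]
[[263.62385894 183.80541032]]
```

```bash
python3 - <<'E'
import cv2
cv2.imwrite('pics/w0b.png',cv2.resize(cv2.imread('pics/w0.png'),(768,576)))
E
```

```text
(no output)
```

View pics/w0b.png

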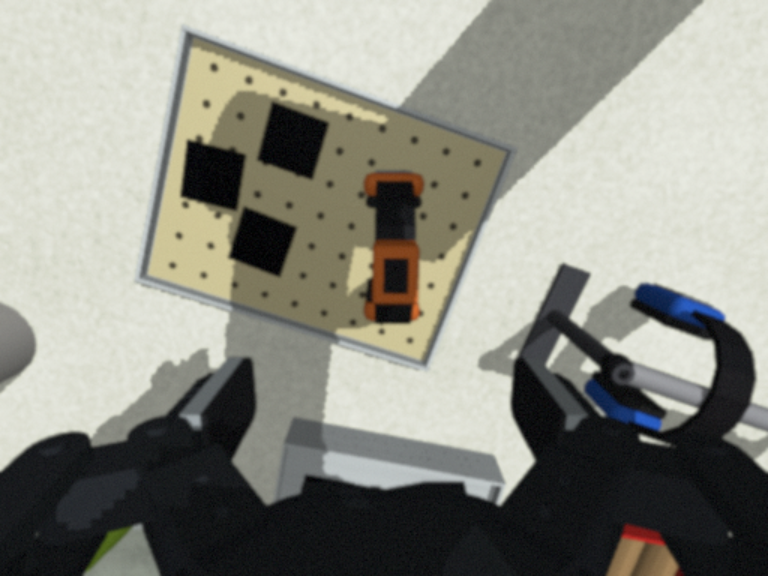

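The wrist view puts the housing inset at (396,276) (1.5x), which is (264,184) native. The prediction was (263.6,183.8), and the edges are square to the tool, so I'll descend.

To row units: 0.04 m is 0.64, -0.005 m is -0.08.

hand_motion(motion=[[[-0.08,0.128,0.64,0,0,0],[0,0,0.64,0,0,0],[0,0,0.64,0,0,0],[0,0,0.48,0,0,0],[0,0,0.32,0,0,0],[0,0,0.192,0,0,0],[0,0,0,0,0,0],[0,0,0,0,0,0]]])

```text
time: 2.78
eef_pos: [0.53, -0.189, 0.1502]
tool_rot: [[-0.978, -0.209, 0.001], [-0.209, 0.978, -0.0], [-0.001, -0.001, -1.0]]
contact_force: [0.3, 0.1, -0.0]
gripper_width: 0.0855
grip_force: 0.0
```

```bash
python3 - <<'E'
from h import *
to(.529,-.188,.148,1.781)
E
```

```text
tool delta [0.0008 0.0012 0.0022] rz 0.0001 pos [ 0.53   -0.189   0.1502] z [ 1.3e-03 -3.0e-04 -1.0e+00]
```

To row units: 0.003 m is 0.048, 0.001 m is 0.016.

hand_motion(motion=[[[0,0.016,0.048,0,0,0],[0,0,0,0,0,0],[0,0,0,0,0,0],[0,0,0,0,0,0],[0,0,0,0,0,0],[0,0,0,0,0,0]]], jaw=0.0, force=50)

```text
time: 3.52
eef_pos: [0.5296, -0.1878, 0.1467]
tool_rot: [[-0.978, -0.208, 0.001], [-0.208, 0.978, -0.0], [-0.001, -0.0, -1.0]]
contact_force: [-0.3, 1.4, 5.2]
gripper_width: 0.0334
grip_force: 50.9
```

hand_motion(motion=[[[0,0,-0.08,0,0,0],[0,0,-0.24,0,0,0],[0,0,-0.48,0,0,0],[0,0,-0.48,0,0,0],[0,0,0,0,0,0],[0,0,0,0,0,0]]])

```text
time: 4.28
eef_pos: [0.5287, -0.1876, 0.2258]
tool_rot: [[-0.978, -0.208, -0.001], [-0.208, 0.978, 0.001], [0.001, 0.001, -1.0]]
contact_force: [-0.2, -0.6, -2.6]
gripper_width: 0.0332
grip_force: 50.3
```

To row units: -0.04 m is -0.64, -0.03 m is -0.48.

hand_motion(motion=[[[0,0,-0.32,0,0,0],[0,0,-0.64,0,0,0],[0,0,-0.64,0,0,0],[0,0,-0.48,0,0,0],[0,0,0,0,0,0]]])

```text
time: 4.9
eef_pos: [0.5299, -0.1879, 0.3575]
tool_rot: [[-0.978, -0.208, 0.002], [-0.208, 0.978, -0.0], [-0.002, -0.001, -1.0]]
contact_force: [-0.6, -0.6, -3.3]
gripper_width: 0.0327
grip_force: 50.6
```

hand_motion(motion=[[[-0.144,0.352,0,0,0,0],[-0.288,0.72,0,0,0,0],[-0.288,0.72,0,0,0,0],[-0.288,0.72,0,0,0,0],[-0.288,0.72,0,0,0,0],[-0.288,0.72,0,0,0,0],[-0.288,0.72,0,0,0,0],[-0.288,0.72,0,0,0,0]]])

```text
time: 5.9
eef_pos: [0.5904, 0.1714, 0.3536]
tool_rot: [[-0.978, -0.208, -0.004], [-0.208, 0.978, -0.001], [0.004, -0.001, -1.0]]
contact_force: [1.2, 0.6, -2.7]
gripper_width: 0.0333
grip_force: 51.0
```

hand_motion(motion=[[[-0.288,0.72,0,0,0,0],[-0.24,0.64,0,0,0,0.02],[-0.16,0.32,0,0,0,0.025],[0,0,0,0,0,0.025],[0,0,0,0,0,0.0138],[0,0,0,0,0,0],[0,0,0,0,0,0],[0,0,0,0,0,0]]])

```text
time: 6.9
eef_pos: [0.6129, 0.2809, 0.3558]
tool_rot: [[-0.992, 0.124, -0.001], [0.124, 0.992, -0.0], [0.001, -0.0, -1.0]]
contact_force: [-0.0, 0.0, -3.1]
gripper_width: 0.033
grip_force: 51.0
```

```bash
python3 - <<'E'
from h import *
to(.610,.286,.355,1.446)
snap('wrist','w1');snap('scene','s1');snap('top','t1')
a=cv2.imread('pics/s1.png')[90:240,260:460];b=cv2.imread('pics/w1.png')
a=cv2.resize(a,(512,384));cv2.imwrite('pics/m1.png',cv2.resize(np.vstack([a,b]),(400,600)))
print(proj('w1',[.610,.286,.155]))
cv2.imwrite('pics/m1.png',cv2.resize(np.hstack([a,b]),(800,300)))
E
```

```text
tool delta [0.0035 0.0047 0.0008] rz 0.0001 pos [0.6129 0.2809 0.3558] z [-5.e-04 -3.e-04 -1.e+00]
[[259.61044284 168.89977336]]
```

View pics/m1.png

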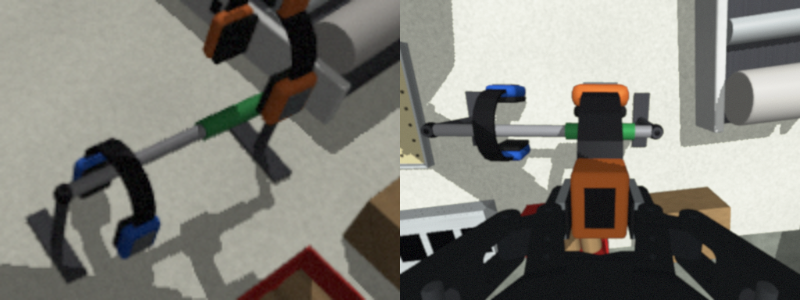

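The wrist view has the bar level in the picture, so the band is square to it. The sleeve spans about 212–302 px with its centre at (257,168), against a prediction of (259.6,168.9). The cups are clear on both sides, so I'll lower it.

To row units: 0.04 m is 0.64, 0.005 m is 0.08.

hand_motion(motion=[[[0.056,0.08,0,0,0,0],[0,0,0.48,0,0,0],[0,0,0.64,0,0,0],[0,0,0.64,0,0,0],[0,0,0.48,0,0,0],[0,0,0.32,0,0,0],[0,0,0.16,0,0,0],[0,0,0,0,0,0]]])

```text
time: 8.05
eef_pos: [0.61, 0.2865, 0.186]
tool_rot: [[-0.992, 0.125, -0.001], [0.125, 0.992, -0.001], [0.001, -0.001, -1.0]]
contact_force: [-1.0, 0.2, -2.7]
gripper_width: 0.0332
grip_force: 51.0
```

hand_motion(motion=[[[0,0,0,0,0,0],[0,0,0.16,0,0,0],[0,0,0.064,0,0,0],[0,0,0.064,0,0,0],[0,0,0,0,0,0]]])

```text
time: 8.68
eef_pos: [0.61, 0.2863, 0.1679]
tool_rot: [[-0.992, 0.125, -0.001], [0.125, 0.992, -0.0], [0.001, -0.001, -1.0]]
contact_force: [0.1, 0.3, -3.4]
gripper_width: 0.0331
grip_force: 51.0
```

```bash
python3 - <<'E'
from h import *
to(.610,.286,.1607,1.446)
E
```

```text
tool delta [-0.     -0.0003  0.0072] rz -0.0004 pos [0.61   0.2863 0.1679] z [-6.e-04 -5.e-04 -1.e+00]
```

To row units: 0.003 m is 0.048, 0.002 m is 0.032.

hand_motion(motion=[[[0,0,0.048,0,0,0],[0,0,0.032,0,0,0],[0,0,0.016,0,0,0],[0,0,0,0,0,0],[0,0,0,0,0,0]]])

```text
time: 9.3
eef_pos: [0.6102, 0.2864, 0.1624]
tool_rot: [[-0.992, 0.125, 0.0], [0.125, 0.992, 0.0], [-0.0, 0.0, -1.0]]
contact_force: [-0.7, -0.2, -2.6]
gripper_width: 0.0331
grip_force: 51.0
```

hand_motion(motion=[[[0,0,0.016,0,0,0],[0,0,0,0,0,0]]])

```text
time: 9.55
eef_pos: [0.6101, 0.2864, 0.1612]
tool_rot: [[-0.992, 0.125, -0.0], [0.125, 0.992, 0.0], [0.0, -0.0, -1.0]]
contact_force: [1.0, -1.3, -3.4]
gripper_width: 0.033
grip_force: 51.0
```

```bash
python3 - <<'E'
from h import *
snap('scene','s2');snap('top','t2')
a=cv2.resize(cv2.imread('pics/s2.png')[100:200,320:453],(532,400));b=cv2.resize(cv2.imread('pics/t2.png')[110:210,55:120],(260,400))
cv2.imwrite('pics/m2.png',np.hstack([a,b]))
E
```

```text
(no output)
```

View pics/m2.png

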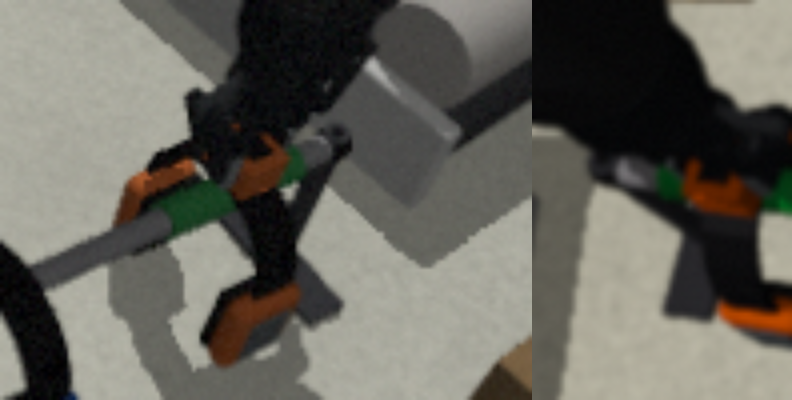

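The band straddles the sleeve, with green visible on both sides and a cup on each side. There is no contact yet, so I'll ease down until the load comes off.

To row units: 0.001 m is 0.016.

hand_motion(motion=[[[0,0,0.016,0,0,0],[0,0,0,0,0,0]]])

```text
time: 9.9
eef_pos: [0.6103, 0.2865, 0.1607]
tool_rot: [[-0.992, 0.125, 0.0], [0.125, 0.992, 0.0], [-0.0, 0.0, -1.0]]
contact_force: [-1.6, 0.1, 0.5]
gripper_width: 0.033
grip_force: 51.6
```

hand_motion(motion=[[[0,0,0.016,0,0,0],[0,0,0,0,0,0]]])

```text
time: 10.15
eef_pos: [0.6103, 0.2865, 0.1607]
tool_rot: [[-0.992, 0.124, 0.001], [0.124, 0.992, 0.0], [-0.001, 0.001, -1.0]]
contact_force: [-4.0, -1.1, 6.8]
gripper_width: 0.0333
grip_force: 52.4
```

hand_motion(motion=[[[0,0,0.008,0,0,0],[0,0,0,0,0,0]]])

```text
time: 10.4
eef_pos: [0.6103, 0.2865, 0.1607]
tool_rot: [[-0.992, 0.124, 0.001], [0.124, 0.992, 0.0], [-0.001, 0.001, -1.0]]
contact_force: [-4.5, -1.4, 8.3]
gripper_width: 0.0326
grip_force: 52.7
```

Contact came at 0.1607 m, exactly as expected. I'll ease the load off and release.

To row units: -0.0015 m is -0.024.

hand_motion(motion=[[[0,0,-0.024,0,0,0],[0,0,0,0,0,0]]])

```text
time: 10.65
eef_pos: [0.6102, 0.2865, 0.1607]
tool_rot: [[-0.992, 0.125, 0.0], [0.125, 0.992, 0.0], [-0.0, 0.0, -1.0]]
contact_force: [-2.2, 0.3, 3.2]
gripper_width: 0.0328
grip_force: 51.8
```

hand_motion(motion=[[[0,0,0,0,0,0],[0,0,0,0,0,0],[0,0,0,0,0,0],[0,0,0,0,0,0],[0,0,0,0,0,0]]], jaw=0.06, force=20)

```text
time: 11.28
eef_pos: [0.6102, 0.2864, 0.1603]
tool_rot: [[-0.992, 0.125, 0.0], [0.125, 0.992, -0.0], [-0.0, -0.0, -1.0]]
contact_force: [-0.6, -0.1, 0.1]
gripper_width: 0.0602
grip_force: 0.0
```

```bash
python3 - <<'E'
from h import *
snap('scene','s3');snap('wrist','w3')
a=cv2.resize(cv2.imread('pics/s3.png')[100:200,320:453],(532,400));b=cv2.resize(cv2.imread('pics/w3.png')[60:384,200:400],(247,400))
cv2.imwrite('pics/m3.png',np.hstack([a,b]))
E
```

```text
(no output)
```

View pics/m3.png

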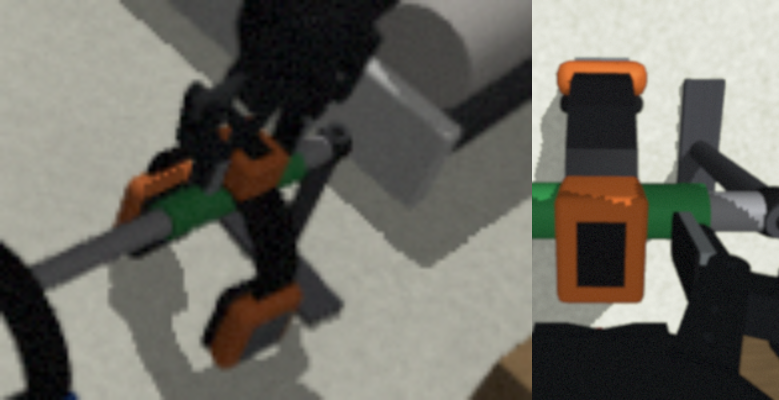

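The fingers are open and off the housing, and the headset hangs upright with the band on the sleeve. I'll withdraw straight up.

To row units: 0.06 m is 0.96, -0.05 m is -0.8.

hand_motion(motion=[[[0,0,-0.32,0,0,0],[0,0,-0.64,0,0,0],[0,0,-0.8,0,0,0],[0,0,-0.8,0,0,0],[0.8,0,0,0,0,0],[0.96,0,0,0,0,0],[0,0,0,0,0,0],[0,0,0,0,0,0]]])

```text
time: 12.38
eef_pos: [0.501, 0.3004, 0.321]
tool_rot: [[-0.992, 0.124, 0.001], [0.124, 0.992, 0.001], [-0.001, 0.001, -1.0]]
contact_force: [0.5, 0.2, -0.2]
gripper_width: 0.06
grip_force: 0.0
```

hand_motion(motion=[[[0,0,0,0,0,0],[0,0,0,0,0,0],[0,0,0,0,0,0],[0,0,0,0,0,0]]])

```text
time: 12.88
eef_pos: [0.5013, 0.3001, 0.32]
tool_rot: [[-0.992, 0.125, -0.0], [0.125, 0.992, -0.0], [0.0, -0.0, -1.0]]
contact_force: [0.2, -0.2, -0.1]
gripper_width: 0.06
grip_force: 0.0
```

```bash
python3 - <<'E'
from h import *
snap('scene','s4');snap('top','t4')
a=cv2.resize(cv2.imread('pics/s4.png'),(400,300));c=cv2.resize(cv2.imread('pics/s4.png')[100:200,320:453],(400,300))
b=cv2.resize(cv2.imread('pics/t4.png'),(400,300));d=cv2.resize(cv2.imread('pics/t4.png')[110:210,55:188],(400,300))
cv2.imwrite('pics/m4.png',np.vstack([np.hstack([a,c]),np.hstack([b,d])]))
E
```

```text
(no output)
```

View pics/m4.png

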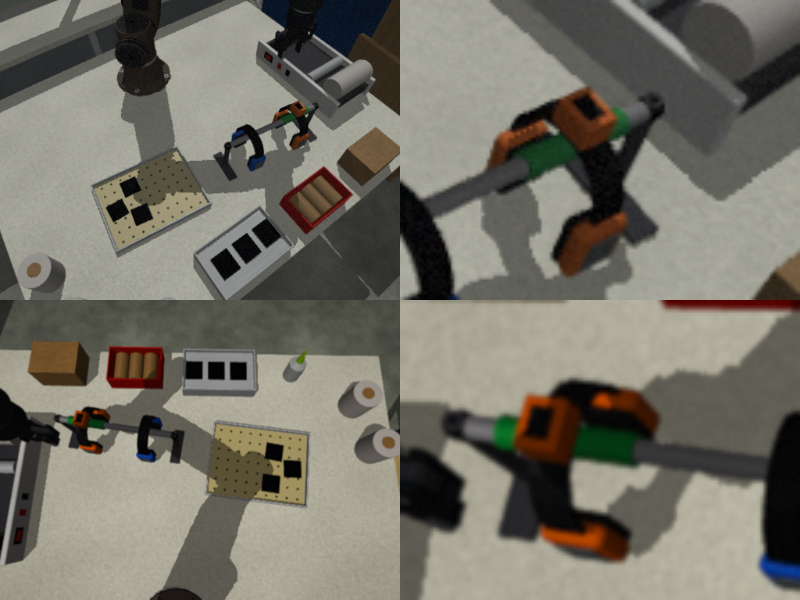

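The headset hangs on the sleeve with one cup on each side, and the panels and blue pair look unmoved. I'll make one numeric check and hand in.

```bash
python3 - <<'E'
from h import *
p,e=tri([('s0' ,(320+585/3-400/3,100+117/3)),('t0',(55+(540-400)/3,110+(420-300)/3))])
print(p,e)
if abs(p-[.61,.286,.187]).max()<.02: print(finish_job())
E
```

```text
[0.6126817  0.28818681 0.17700588] [np.float64(0.0019315646098978603), np.float64(0.0019315646098977042)]
the job is handed in; nothing more can be done
None
```

The orange headset is hanging on the green sleeve, square across the bar with one ear cup on each side; I lowered it on gently, let go and handed the job in, and in the last pictures the blue pair and glass panels look unmoved (no verdict was returned).

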